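# Screw the lid back onto the wax jar

### The arm

A 6-joint arm with a two-finger parallel gripper is mounted at the origin on the work surface. World frame = base frame: x ahead of the robot, y to its left, z up, the work surface at z = 0. Lengths are in m, angles in degrees, forces in N, time in s.
With the tool pointing down it reaches from about 0.325 to 0.85 m from the base axis. Payload 4.4 kg.
Tool frame: the origin (TCP) lies between the finger pads; the fingertips stand 14 mm ahead of it and the grasp point (between the pads) lies 5 mm behind it; z points along the fingers, y is the line along which they close (so a half turn about z gives the same grasp; the last joint's range is limited). The gripper opens to 94 mm and grips with 3 to 60 N. Pads are 16 mm wide; open, the fingers measure 119 mm over their backs; the gripper's body (75 mm by 177 mm) begins 78 mm behind the grasp point.
Start: joints at [64.486, 11.837, 88.321, -0, 79.842, -8.623], TCP at [0.167, 0.55, 0.219] pointing down, gripper open.
Joint ranges: [-156.59, 156.59], [-49.26, 127.26], [12.9, 141.05], [-63.56, 243.56], [4.71, 150.69], [-161.64, 161.64]. Speed limits (degrees/s): [159.86, 159.86, 180, 180, 180, 180].

### API

Orientations are given as a 3x3 rotation matrix whose columns are the frame's x, y, z axes.
In Python, from plant import get_state, camera, finish_job gives the robot as it stands.
- The arm moves only by the shell command python3 -m crank 'ROWS' [OPENING]. ROWS is JSON, a list of rows, each a list of 6 numbers: the shift along the tool's x, y, z in m, then the turn, a rotation vector about the tool's x, y, z in degrees. A call has 1 to 20 rows; each row is the pose to reach, as a shift and turn from the pose commanded when the call began, along the tool's axes at that moment; what a row does not reach only later rows make up. A row lasts 1/8 s, in which the tool goes at most 62.5 mm and 10.7 degrees, less where a joint would pass 70% of its speed; a pose out of reach is approached as far as the arm can. A call with a gripper value outside its range is refused whole. OPENING is the finger opening in m, from 0 to 0.094, set as the call begins (- or left out, the last holds). The fingers move at their own pace and stop on an object; the grip force is fixed at half the most. Time passes only in rows, so rows that repeat a pose let the fingers close. It gives the time, the measured TCP pose, the force, the opening and the grip force at its end, in the units of the state.
- get_state(): the state, without advancing time (a new reading comes with each control period).
- camera(name): name is "side" or "top"; returns a dict with "img" (384x512x3 uint8, blue, green, red), "z_map" (384x512 float32, m along the optical axis (not along the pixel's ray), 0 where there is no reading), "mtx" (3x3 intrinsics, pixels), "origin" and "rotation" of the camera in the world. Camera axes: x right, y up, looking along -z (the intrinsics and any distortion apply to the point x, -y, -z); pixel columns grow to the right and rows downward; lengths in m; the calibration is good to about 2 mm. A picture is of the moment at which its call begins.
- finish_job(): hands the job in; it is judged then, once.
The state is a dict: "time": time; "joint_pos": joint angles; "joint_vel": joint speeds; "tau": joint torques, N m; "eef_pos": TCP position; "tcp_rot": TCP orientation; "contact_force": force on the tool from outside, world axes, zero at the start; "torque": the same for the moment, N m; "opening": finger opening in m; "grasp_force": force on a finger pad.
Only numpy, scipy, OpenCV 4.12 (cv2) and the standard library are available. Lean on these libraries where they do the work, as an engineer would, in place of code of your own. Each camera call takes 0.05 s, during which the arm holds its last target. There are 200 camera calls.

### The job

The red lid of the wax jar has been left perched on top of the jar's thread. Turn it gently backward (anticlockwise from above) until you feel it drop into the thread start, then screw it forward (clockwise) until it is fully home, and let go. Do not press the jar hard down on its springy seat, twist it round in its holder or disturb the things around it.

Things in the scene. Friction and masses are not known exactly. Their poses are not given: they have to be found in the camera images.
- lid: Round red plastic screw lid with an orange disc on top, 31 mm tall, about 70 g; a 25 N grip turns it without slipping. Origin at the centre of its lower edge, z up. Upper part (17 to 31 mm above the origin): solid ribbed grip, 62 mm diameter; below it a skirt 59 mm across. Three inner lugs 120 degrees apart at the lower edge; at the start they rest on top of the jar's thread.
- mouth (a point): Point on the jar's axis at the level of the thread's top, 112 mm above the bench; moves with the jar. Height of the lid's origin relative to it: 0 while perched, about -6 to -7 mm once dropped into a thread start, -13.4 mm when fully home (the lid's inside meets the jar's rim and the thread tightens). The jar's shoulder (82 mm across) starts 26 mm below this point.
- holder: Blue steel bench holder, fixed to the bench: 156 mm round base, 8 mm thick, with three upright rubber-faced jaws 62 mm tall around the jar, reaching 62 mm from the axis. Origin at the centre of its underside, on the jar's axis.
- seat (a joint): How far (m) the jar is pressed down on its sprung seat: 0 when free; starts to give at about 2 N of push and then 1 mm per 2.5 N; bottoms at 8 mm. More than 6 mm (about 17 N) is too hard.
- jar (a joint): Turn (rad) of the jar in its rubber jaws, anticlockwise positive, 0 at the start. It slips only when twisted with more than about 0.7 N m; it must not be turned by more than 0.15 rad.
- tin: Closed tin standing on the bench, 66 mm across, 85 mm tall; origin at the centre of its underside. Bystander.
- block: Hardwood offcut 110 x 50 x 30 mm (x, y, z), lying flat; origin at the centre of its underside. Bystander.
- brush: Brush lying along its x axis, handle to -x, about 200 mm long; origin under its middle. Bystander.
- rim (a point): Centre of the jar's rim, 3.5 mm above the mouth point. Right-hand thread with three starts 120 degrees apart at unknown angles, 0.2 to 1.5 rad of backward turn from the perched lid. A guard tab blocks a perched lid turned forward, and a wall stops the backward turn just past the drop. From the drop, about 1.5 rad forward brings the lid home, sinking 5.4 mm per rad.
Not all that is in view belongs to the job. There is more than one size of the lid; the one meant has the size given above.

How it is judged (in metres and radians):
On the way:
1. the lid has dropped into a thread start: its origin is 4 mm or more below the mouth point (z of lid in the frame of mouth below -0.004 m and horizontal distance between lid and mouth below 0.004 m), for 0.1 s.
At the end, for the whole second after the job is handed in: The lid is screwed fully home: its origin is at least 12.4 mm below the mouth point (13.4 mm is home), centred within 4 mm, level within 0.06 rad, at rest, and the jar stands free on its seat (pressed less than 1.5 mm) (z of lid in the frame of mouth below -0.0124 m and horizontal distance between lid and mouth below 0.004 m and angle between lid's own z axis and vertical below 0.06 rad and linear speed of lid below 0.01 m/s and value of joint seat below 0.0015 m); the robot touches nothing.
It fails at once if the jar is pressed more than 6 mm down on its seat (value of joint seat above 0.006 m).
It fails at once if the jar is twisted by more than 0.15 rad in its holder (value of joint jar above 0.15 rad or value of joint jar below -0.15 rad).
It fails at once if the tin, block or brush is moved by more than 30 mm (distance of any of tin, block, brush from where it was at the start of the episode above 0.03 m).
It also fails if it takes over 58 s, if anything falls off the work surface, if the arm or the gripper's body presses on something with over 40 N, if the wrist force passes 120 N, or if a joint passes its speed limit or range.

## Working session

There is one attempt and no reset: what is moved stays moved. The work goes in short steps, Python scripts to look and compute and a shell command to move; the robot and the scene stay as the last step left them, time stands still between calls to the robot, and variables do not carry over. Pictures are saved under pics/ and viewed, at most 10 in all, crops included, and the job is handed in when it is done.

```bash
mkdir -p pics
python3 - <<'E'
from plant import *
import cv2,numpy as np
s=get_state()
for k in s: print(k,np.round(s[k],3).tolist())
for n in("side","top"):
    c=camera(n); cv2.imwrite(f"pics/{n}0.png",c["img"]); np.savez(f"{n}0.npz",**{k:v for k,v in c.items()})
    print(n,list(c),np.round(c["mtx"],1).tolist(),c["origin"],np.round(c["rotation"],3).tolist())
E
```

```text
time 0.0
joint_pos [64.486, 11.884, 88.403, 0.001, 79.84, -8.624]
joint_vel [0.132, -0.026, -0.006, -0.074, 0.056, -0.091]
tau [-0.001, -37.089, -28.141, 0.07, 0.036, -0.0]
eef_pos [0.167, 0.549, 0.218]
tcp_rot [[-0.957, 0.291, -0.001], [0.291, 0.957, -0.002], [0.0, -0.002, -1.0]]
contact_force [-0.318, -0.227, -1.237]
torque [-0.001, 0.007, 0.005]
grasp_force 0.0
opening 0.094
side ['img', 'z_map', 'mtx', 'origin', 'rotation'] [[442.9, 0.0, 252.1], [0.0, 442.9, 191.1], [0.0, 0.0, 1.0]] [0.38345324 0.91245074 0.68421929] [[-0.972, 0.136, -0.19], [-0.233, -0.524, 0.819], [0.012, 0.841, 0.541]]
top ['img', 'z_map', 'mtx', 'origin', 'rotation'] [[357.0, 0.0, 259.1], [0.0, 357.0, 195.8], [0.0, 0.0, 1.0]] [0.40522445 0.00873509 0.91174451] [[-0.113, 0.972, -0.207], [-0.994, -0.11, 0.026], [0.003, 0.209, 0.978]]
```

View pics/top0.png

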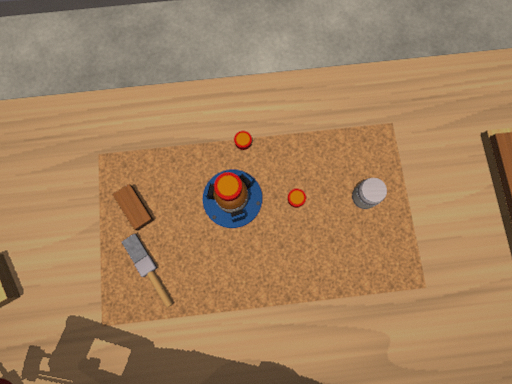

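View pics/side0.png

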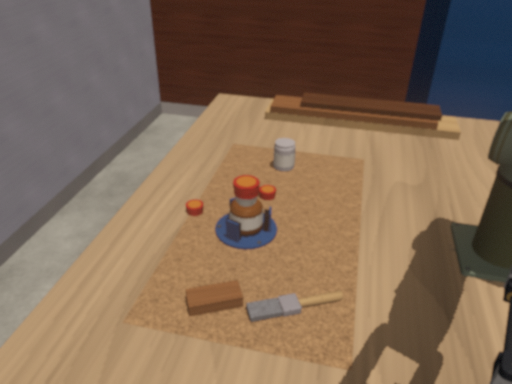

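The jar's lid is at top (228,186) and side (246,185). The two smaller loose lids, at top (243,140) and (297,198), are decoys.

```bash
cat > h.py <<'E'
import cv2,numpy as np
def ray(c,u,v):
    m=c["mtx"]; d=c["rotation"]@np.array([(u-m[0,2])/m[0,0],-(v-m[1,2])/m[1,1],-1.]); return c["origin"],d
def onz(c,u,v,z):
    o,d=ray(c,u,v); return o+d*(z-o[2])/d[2]
def blobs(c,lo,hi,amin=30):
    hsv=cv2.cvtColor(c["img"],cv2.COLOR_BGR2HSV); m=cv2.inRange(hsv,lo,hi)
    n,l,st,ce=cv2.connectedComponentsWithStats(m); return [(st[i].tolist(),ce[i]) for i in range(1,n) if st[i,4]>=amin]
def lid(c,z=0.143,uv=None):
    """orange disc nearest to uv, on plane z"""
    b=blobs(c,(6,200,180),(16,255,255))
    if uv is not None: b.sort(key=lambda t:np.hypot(*(t[1]-uv)))
    return b
E
python3 - <<'E'
from h import *
for n,uv in(("top",(228,186)),("side",(246,180))):
    c=np.load(n+"0.npz"); hsv=cv2.cvtColor(c["img"],cv2.COLOR_BGR2HSV)
    print(n,[hsv[int(uv[1])+k,uv[0]].tolist() for k in(-8,-4,0,4,8,12)])
    for st,ce in lid(c,uv=uv)[:4]:
        p=onz(c,*ce,.143); print("orange",st,ce.round(1),p.round(4), "z_map",c["z_map"][int(ce[1]),int(ce[0])])
    for st,ce in blobs(c,(100,120,60),(125,255,255),300)[:4]:
        print("blue",st, onz(c,st[0]+st[2]/2-.5,st[1]+st[3]/2-.5,.008).round(4))
c=np.load("top0.npz")
for nm,u,v,z in(("tin",373,186,.085),("block",133,208,.03),("brush",140,255,.02),("lidA",243,140,.02),("lidB",297,198,.02)): print(nm,onz(c,u,v,z).round(3))
E
```

```text
top [[17, 242, 193], [17, 242, 193], [18, 242, 195], [17, 242, 191], [18, 242, 195], [2, 224, 199]]
orange [236, 132, 14, 14, 50] [242.5 138.4] [0.7052 0.0107 0.143 ] z_map 0.93938303
orange [290, 190, 14, 15, 50] [296.5 197.1] [ 0.5558 -0.0933  0.143 ] z_map 0.9057418
blue [203, 170, 59, 58, 1259] [0.5973 0.055  0.008 ]
side [[15, 121, 168], [11, 181, 187], [15, 186, 195], [15, 187, 194], [4, 191, 159], [3, 185, 134]]
blue [429, 0, 83, 115, 7549] [-0.2114 -1.716   0.008 ]
tin [ 0.573 -0.286  0.085]
block [0.596 0.303 0.03 ]
brush [0.479 0.294 0.02 ]
lidA [0.749 0.01  0.02 ]
lidB [ 0.577 -0.111  0.02 ]
```

Run:
```python
from h import *
R=[]
for n,uv in(("top",(228,186)),("side",(246,180))):
    c=np.load(n+"0.npz")
    b=blobs(c,(9,150,120),(22,255,255)); b.sort(key=lambda t:np.hypot(*(t[1]-uv)))
    st,ce=b[0]; p=onz(c,*ce,.143); print(n,st,ce.round(1),p.round(4),c["z_map"][int(ce[1]),int(ce[0])]); R.append(ray(c,*ce))
(o1,d1),(o2,d2)=R
t=np.linalg.lstsq(np.c_[d1,-d2],o2-o1,rcond=None)[0]; print(o1+t[0]*d1,o2+t[1]*d2)
from plant import get_state
s=get_state(); g=np.array([*(o1+t[0]*d1)[:2],.0]);print((s["tcp_rot"].T@(g-s["eef_pos"]) if hasattr(s["tcp_rot"],"T") else np.array(s["tcp_rot"]).T@(g-np.array(s["eef_pos"]))).round(4))
```

```text
top [217, 175, 22, 21, 349] [227.5 185.1] [0.5999 0.0549 0.143 ] 0.78996533
side [236, 175, 20, 12, 196] [245.8 180.5] [0.5982 0.053  0.143 ] 1.0412792
[0.59953071 0.05484466 0.14447877] [0.59782284 0.05469584 0.14403732]
[-0.5579 -0.3472  0.219 ]
```

```bash
python3 -m crank '[[-0.05,-0.03,0,0,0,8],[-0.1,-0.062,0,0,0,16],[-0.15,-0.093,0,0,0,24],[-0.2,-0.125,0,0,0,32],[-0.25,-0.156,0,0,0,40],[-0.3,-0.187,0,0,0,48],[-0.35,-0.218,0,0,0,56],[-0.4,-0.249,0,0,0,64],[-0.45,-0.28,0,0,0,72],[-0.5,-0.311,0,0,0,80],[-0.54,-0.336,0,0,0,86],[-0.556,-0.347,0,0,0,90],[-0.556,-0.347,0,0,0,90],[-0.556,-0.347,0,0,0,90],[-0.556,-0.347,0,0,0,90]]' 0.094
python3 - <<'E'
from plant import *
from h import *
s=get_state();print(np.round(s["joint_pos"],1),np.round(s["tcp_rot"],3).tolist(),np.round(s["contact_force"],2),np.round(s["torque"],3))
c=camera("side");i=c["img"]
cv2.imwrite("pics/s1.png",cv2.resize(i[90:270,150:350],None,fx=3,fy=3))
g=np.array([.5985,.0545,.131]);print((np.array(s["tcp_rot"]).T@(g-np.array(s["eef_pos"]))).round(4))
E
```

```text
time: 1.98
eef_pos: [0.5975, 0.0578, 0.2194]
tcp_rot: [[0.289, 0.957, -0.001], [0.957, -0.289, 0.0], [0.0, -0.001, -1.0]]
contact_force: [0.3, -0.6, 0.7]
opening: 0.0941
grasp_force: 0.0
[-2.7 14.9 84.6  0.  80.5 14. ] [[0.289, 0.957, -0.001], [0.957, -0.289, 0.0], [0.0, -0.001, -1.0]] [ 0.32 -0.59  0.71] [-0.103  0.098  0.027]
[-0.0029  0.002   0.0884]
```

View pics/s1.png

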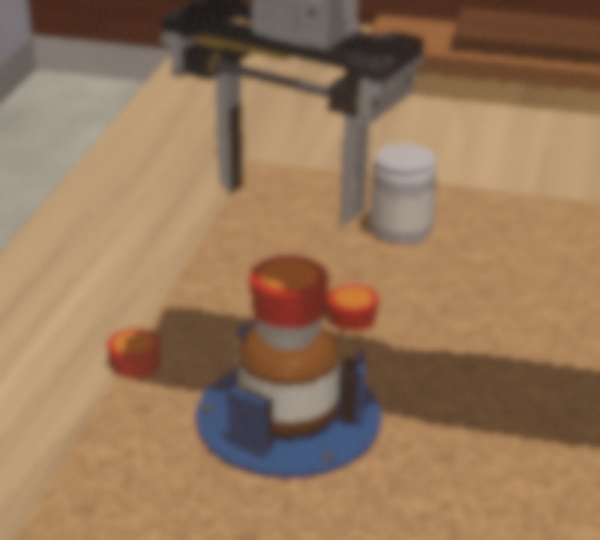

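The open gripper is straight above the jar lid (crop (290,290)) and clear of everything. I'll descend.

```bash
python3 -m crank '[[-0.003,0.002,0.02,0,0,0],[-0.003,0.002,0.04,0,0,0],[-0.003,0.002,0.055,0,0,0],[-0.003,0.002,0.07,0,0,0],[-0.003,0.002,0.08,0,0,0],[-0.003,0.002,0.088,0,0,0],[-0.003,0.002,0.088,0,0,0],[-0.003,0.002,0.088,0,0,0]]'
python3 - <<'E'
from plant import *
from h import *
s=get_state();print(np.round(s["torque"],3))
g=np.array([.5985,.0545,.131]);print((np.array(s["tcp_rot"]).T@(g-np.array(s["eef_pos"]))).round(4))
E
python3 -m crank '[[0,0,0,0,0,0],[0,0,0,0,0,0],[0,0,0,0,0,0],[0,0,0,0,0,0],[0,0,0,0,0,0],[0,0,0,0,0,0]]' 0.055;python3 -c "
from plant import *;print(get_state()['torque'])"
```

```text
time: 3.02
eef_pos: [0.5998, 0.0531, 0.132]
tcp_rot: [[0.291, 0.957, 0.001], [0.957, -0.291, -0.0], [0.0, 0.001, -1.0]]
contact_force: [0.2, -0.5, 0.6]
opening: 0.0939
grasp_force: 0.0
[-0.032  0.073 -0.054]
[ 0.001  -0.0017  0.001 ]
time: 3.78
eef_pos: [0.5995, 0.0531, 0.1316]
tcp_rot: [[0.291, 0.957, 0.0], [0.957, -0.291, -0.0], [0.0, 0.0, -1.0]]
contact_force: [-0.1, 0.2, 0.1]
opening: 0.0611
grasp_force: 30.0
[-0.05471955  0.0314617   0.00885413]
```

```bash
python3 -m crank '[[0,0,0.001,0,0,0],[0,0,0.002,0,0,0],[0,0,0.002,0,0,0],[0,0,0.002,0,0,-3],[0,0,0.002,0,0,-6],[0,0,0.002,0,0,-6]]';python3 -c "
from plant import *;print(get_state()['torque'])"
```

```text
time: 4.53
eef_pos: [0.5998, 0.0534, 0.13]
tcp_rot: [[0.189, 0.982, 0.001], [0.982, -0.189, 0.0], [0.001, 0.001, -1.0]]
contact_force: [-0.3, 0.9, 4.7]
opening: 0.0612
grasp_force: 30.0
[0.07216944 0.092448   0.03783119]
```

```bash
cat > g.py <<'E'
from plant import get_state
import sys
s=get_state(); f=s["contact_force"][2]; t=s["torque"][2]
print("t %.2f z %.4f Fz %.1f Tz %.3f j6 %.1f"%(s["time"],s["eef_pos"][2],f,t,s["joint_pos"][5]))
lo,hi,tm=map(float,sys.argv[1:4]); sys.exit(not(lo<=f<=hi and abs(t)<tm))
E
python3 -m crank '[[0,0,0,0,0,-3],[0,0,0,0,0,-6],[0,0,0,0,0,-6]]'>/dev/null && python3 g.py 2.7 10 0.3 && python3 -m crank '[[0,0,0,0,0,-3],[0,0,0,0,0,-6],[0,0,0,0,0,-6]]'>/dev/null && python3 g.py 2.7 10 0.3 && python3 -m crank '[[0,0,0,0,0,-3],[0,0,0,0,0,-6],[0,0,0,0,0,-6]]'>/dev/null && python3 g.py 2.7 10 0.3 && python3 -m crank '[[0,0,0,0,0,-3],[0,0,0,0,0,-6],[0,0,0,0,0,-6]]'>/dev/null && python3 g.py 2.7 10 0.3
```

```text
t 4.90 z 0.1299 Fz 5.0 Tz 0.043 j6 1.8
t 5.28 z 0.1298 Fz 5.7 Tz 0.121 j6 -4.2
t 5.65 z 0.1298 Fz 4.0 Tz 0.084 j6 -10.2
t 6.03 z 0.1297 Fz 4.2 Tz 0.026 j6 -16.2
```

```bash
python3 -m crank '[[0,0,0,0,0,-3],[0,0,0,0,0,-6],[0,0,0,0,0,-6]]'>/dev/null && python3 g.py 2.7 10 0.3 && python3 -m crank '[[0,0,0,0,0,-3],[0,0,0,0,0,-6],[0,0,0,0,0,-6]]'>/dev/null && python3 g.py 2.7 10 0.3 && python3 -m crank '[[0,0,0,0,0,-3],[0,0,0,0,0,-6],[0,0,0,0,0,-6]]'>/dev/null && python3 g.py 2.7 10 0.3 && python3 -m crank '[[0,0,0,0,0,-3],[0,0,0,0,0,-6],[0,0,0,0,0,-6]]'>/dev/null && python3 g.py 2.7 10 0.3 && python3 -m crank '[[0,0,0,0,0,-3],[0,0,0,0,0,-6],[0,0,0,0,0,-6]]'>/dev/null && python3 g.py 2.7 10 0.3
```

```text
t 6.40 z 0.1280 Fz -0.4 Tz 0.004 j6 -22.2
```

Force vanished and z sank, so the lid has reached the thread start. I'll lower it.

```bash
python3 -m crank '[[0,0,0.001,0,0,0],[0,0,0.002,0,0,0],[0,0,0.002,0,0,0]]'>/dev/null && python3 g.py -4 4 0.3 && python3 -m crank '[[0,0,0.001,0,0,0],[0,0,0.002,0,0,0],[0,0,0.002,0,0,0]]'>/dev/null && python3 g.py -4 4 0.3 && python3 -m crank '[[0,0,0.001,0,0,0],[0,0,0.001,0,0,0]]'>/dev/null && python3 g.py -4 4 0.3&& python3 -m crank '[[0,0,0.001,0,0,0],[0,0,0.001,0,0,0]]'>/dev/null && python3 g.py -4 4 0.3
```

```text
t 6.78 z 0.1269 Fz -1.5 Tz 0.011 j6 -22.3
t 7.15 z 0.1257 Fz 0.2 Tz 0.015 j6 -22.3
t 7.40 z 0.1249 Fz 2.9 Tz -0.011 j6 -22.3
t 7.65 z 0.1240 Fz 4.7 Tz 0.002 j6 -22.3
```

```bash
python3 -m crank '[[0,0,0.0002,0,0,3],[0,0,0.0005,0,0,6],[0,0,0.0007,0,0,9],[0,0,0.0008,0,0,9]]'>/dev/null && python3 g.py -4 8 0.35 && python3 -m crank '[[0,0,0.0003,0,0,3],[0,0,0.0006,0,0,6],[0,0,0.0008,0,0,9],[0,0,0.0008,0,0,9]]'>/dev/null && python3 g.py -4 8 0.35 && python3 -m crank '[[0,0,0.0003,0,0,3],[0,0,0.0006,0,0,6],[0,0,0.0008,0,0,9],[0,0,0.0008,0,0,9]]'>/dev/null && python3 g.py -4 8 0.35
```

```text
t 8.15 z 0.1236 Fz 4.6 Tz -0.038 j6 -13.2
t 8.65 z 0.1224 Fz 4.4 Tz -0.132 j6 -4.3
t 9.15 z 0.1214 Fz 5.5 Tz -0.111 j6 4.7
```

```bash
python3 -m crank '[[0,0,0.0003,0,0,3],[0,0,0.0006,0,0,6],[0,0,0.0008,0,0,9],[0,0,0.0008,0,0,9]]'>/dev/null && python3 g.py -4 8 0.3 && python3 -m crank '[[0,0,0.0003,0,0,3],[0,0,0.0006,0,0,6],[0,0,0.0008,0,0,9],[0,0,0.0008,0,0,9]]'>/dev/null && python3 g.py -4 8 0.3 && python3 -m crank '[[0,0,0.0003,0,0,3],[0,0,0.0006,0,0,6],[0,0,0.0008,0,0,9],[0,0,0.0008,0,0,9]]'>/dev/null && python3 g.py -4 8 0.3 && python3 -m crank '[[0,0,0.0003,0,0,3],[0,0,0.0005,0,0,6],[0,0,0.0005,0,0,6]]'>/dev/null && python3 g.py -4 8 0.3
```

```text
t 9.65 z 0.1205 Fz 5.1 Tz -0.037 j6 13.6
t 10.15 z 0.1196 Fz 4.5 Tz -0.041 j6 22.6
t 10.65 z 0.1187 Fz 4.9 Tz -0.116 j6 31.6
t 11.03 z 0.1181 Fz 5.3 Tz -0.079 j6 37.6
```

```bash
C='python3 g.py -4 8 0.3'
python3 -m crank '[[0,0,0.0002,0,0,2.5],[0,0,0.0005,0,0,5],[0,0,0.0005,0,0,5]]'>/dev/null && $C && python3 -m crank '[[0,0,0.0002,0,0,2],[0,0,0.0004,0,0,4],[0,0,0.0004,0,0,4]]'>/dev/null && $C && python3 -m crank '[[0,0,0.0001,0,0,1.5],[0,0,0.0003,0,0,3],[0,0,0.0003,0,0,3]]'>/dev/null && $C && python3 -m crank '[[0,0,0.0001,0,0,1.5],[0,0,0.0003,0,0,3],[0,0,0.0003,0,0,3]]'>/dev/null && $C && python3 -m crank '[[0,0,0.0001,0,0,1.5],[0,0,0.0003,0,0,3],[0,0,0.0003,0,0,3]]'>/dev/null && $C
```

```text
t 11.40 z 0.1176 Fz 4.6 Tz -0.045 j6 42.6
t 11.78 z 0.1172 Fz 5.1 Tz -0.021 j6 46.6
t 12.15 z 0.1169 Fz 6.3 Tz 0.033 j6 49.6
t 12.53 z 0.1167 Fz 4.9 Tz 0.044 j6 52.6
t 12.90 z 0.1165 Fz 5.5 Tz -0.009 j6 55.6
```

```bash
C='python3 g.py -4 9 0.25'
python3 -m crank '[[0,0,0.0001,0,0,1.5],[0,0,0.0003,0,0,3],[0,0,0.0003,0,0,3]]'>/dev/null && $C && python3 -m crank '[[0,0,0.0001,0,0,1.5],[0,0,0.0003,0,0,3],[0,0,0.0003,0,0,3]]'>/dev/null && $C && python3 -m crank '[[0,0,0.0001,0,0,1],[0,0,0.0002,0,0,2],[0,0,0.0002,0,0,2]]'>/dev/null && $C && python3 -m crank '[[0,0,0.0001,0,0,1],[0,0,0.0002,0,0,2],[0,0,0.0002,0,0,2]]'>/dev/null && $C  && python3 -m crank '[[0,0,0.0001,0,0,1],[0,0,0.0002,0,0,2],[0,0,0.0002,0,0,2]]'>/dev/null && $C
```

```text
t 13.28 z 0.1163 Fz 7.1 Tz 0.025 j6 58.6
t 13.65 z 0.1161 Fz 7.2 Tz 0.043 j6 61.6
t 14.03 z 0.1159 Fz 7.1 Tz 0.108 j6 63.6
t 14.40 z 0.1158 Fz 7.6 Tz 0.131 j6 65.6
t 14.78 z 0.1157 Fz 8.4 Tz 0.127 j6 67.6
```

```bash
python3 -m crank '[[0,0,-0.0005,0,0,0],[0,0,-0.001,0,0,0],[0,0,-0.001,0,0,0]]'>/dev/null && python3 g.py -4 9 0.35; python3 -m crank '[[0,0,0,0,0,1],[0,0,0,0,0,2],[0,0,0,0,0,2]]'>/dev/null && python3 g.py -4 9 0.35 && python3 -m crank '[[0,0,0,0,0,1],[0,0,0,0,0,2],[0,0,0,0,0,2]]'>/dev/null && python3 g.py -4 9 0.35
```

```text
t 15.15 z 0.1163 Fz 4.7 Tz 0.217 j6 67.6
t 15.53 z 0.1163 Fz 5.7 Tz 0.293 j6 69.6
t 15.90 z 0.1162 Fz 5.6 Tz 0.293 j6 71.6
```

```bash
python3 -m crank '[[0,0,-0.0005,0,0,0],[0,0,-0.001,0,0,0],[0,0,-0.001,0,0,0]]'>/dev/null && python3 g.py -4 9 0.35; python3 -m crank '[[0,0,-0.0005,0,0,0],[0,0,-0.0005,0,0,0]]'>/dev/null;python3 g.py -4 9 0.35
```

```text
t 16.27 z 0.1168 Fz 4.7 Tz 0.400 j6 71.6
t 16.52 z 0.1173 Fz 4.4 Tz 0.393 j6 71.7
```

```bash
for i in 1 2 3; do python3 -m crank '[[0,0,-0.0005,0,0,0],[0,0,-0.0005,0,0,0]]'>/dev/null;python3 g.py -4 9 0.35; done
```

```text
t 16.77 z 0.1177 Fz 2.5 Tz 0.333 j6 71.7
t 17.02 z 0.1182 Fz 1.8 Tz 0.407 j6 71.7
t 17.27 z 0.1184 Fz -2.3 Tz 0.391 j6 71.7
```

Unloaded, the lid sits 13.2–13.4 mm below its perched height with 0.4 N m of tightening torque, so it is home. I'll open and retreat.

```bash
python3 -m crank '[[0,0,0,0,0,0],[0,0,0,0,0,0],[0,0,0,0,0,0],[0,0,0,0,0,0],[0,0,0,0,0,0]]' 0.094; python3 -m crank '[[0,0,-0.02,0,0,0],[0,0,-0.05,0,0,0],[0,0,-0.09,0,0,0],[0,0,-0.13,0,0,0],[0,0,-0.16,0,0,0],[0,0,-0.18,0,0,0],[0,0,-0.18,0,0,0],[0,0,-0.18,0,0,0]]'
python3 - <<'E'
from plant import *
from h import *
c=camera("side");i=c["img"]; a=np.load("side0.npz")["img"]
v=np.hstack([x[150:270,190:310] for x in(a,i)])
cv2.imwrite("pics/s2.png",cv2.resize(v,None,fx=3.3,fy=3.3))
for im in (a,i):
    for st,ce in blobs({"img":im},(0,150,100),(22,255,255),150): print(st,ce)
E
```

```text
time: 17.9
eef_pos: [0.5995, 0.053, 0.1193]
tcp_rot: [[0.965, 0.26, 0.001], [0.26, -0.965, -0.0], [0.0, 0.0, -1.0]]
contact_force: [0.2, -0.5, 0.8]
opening: 0.0937
grasp_force: 0.0
time: 18.9
eef_pos: [0.5988, 0.0532, 0.2979]
tcp_rot: [[0.965, 0.261, -0.002], [0.261, -0.965, 0.0], [-0.002, -0.001, -1.0]]
contact_force: [-0.3, 0.5, -0.1]
opening: 0.0938
grasp_force: 0.0
[274, 95, 136, 26, 640] [328.840625 108.725   ]
[351, 99, 60, 12, 302] [382.08940397 104.37417219]
[233, 175, 43, 25, 761] [252.21944809 187.82128778]
[186, 200, 17, 16, 234] [194.34615385 207.09401709]
[231, 201, 31, 16, 312] [246.02884615 209.46474359]
[290, 93, 124, 19, 662] [351.64350453 101.53021148]
[230, 180, 46, 37, 1084] [250.61439114 196.98154982]
[186, 200, 18, 16, 229] [194.6419214  207.28820961]
```

View pics/s2.png

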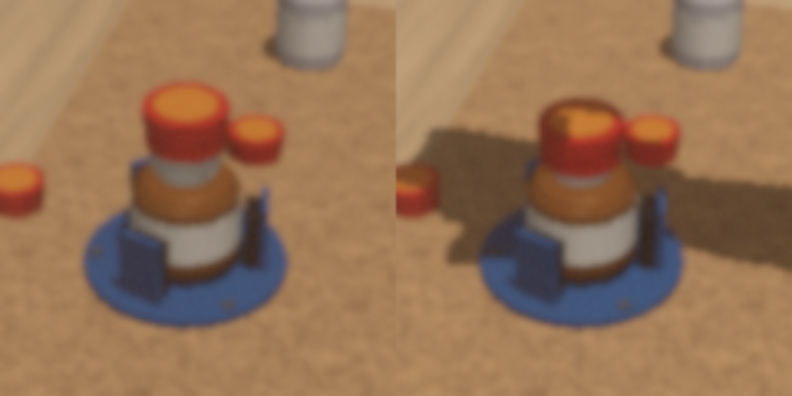

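The lid (crop right, (582,135)) now sits level and about 5 px (14 mm) lower, and the surroundings have not moved.

```bash
python3 -c "
from plant import *;print(finish_job())"
```

```text
the job is handed in; nothing more can be done
None
```

I turned the lid back until it dropped into the thread, screwed it home (about 13.3 mm down, about 0.4 N m at the end) and let go. The job is handed in at about 19 s; no verdict was shown.

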